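# Draw the square oil bottle out of the roofed rack and put it on the scale

## Task

The square stoppered bottle of oil in the wooden rack has to be weighed. The rack's roof board keeps it from being lifted, so draw it out by its stopper through the open front of its bay, then stand it gently, upright, in the middle of the scale's pan. Leave the round stoppered bottle in the rack where it stands.

Things in the scene. Friction and masses are not known exactly. Their poses are not given: they have to be found in the camera images.
- sample_mid (a point): Square bottle of oil, 206 mm high, upright in one of the rack's bays; 0.25 to 0.5 kg. Body 56 x 56 mm to 130 mm up, shoulder to 138, round neck (29 mm at most) to 170, then a fixed wooden stopper, 28 x 28 mm square, faces parallel to the body's, 36 mm tall. Point: on the axis, half-way up (103 mm above the underside; the stopper's middle is 85 mm higher). z up, x and y square to the faces.
- other_mid (a point): Round bottle of the same oil, height and neck in another bay: body 56 mm across, stopper round, 28 mm. To be left alone. Point: on its axis, 103 mm above its underside. (The third bay holds a low jar, 75 mm high, which does not matter.)
- rack: Fixed wooden rack, 96 (x) x 282 (y) x 156 mm high, front (-x) open, back railed. Origin: centre of underside, z up. Floor 5 mm thick; bays at y = -90, 0, 90 mm, 84 mm wide inside. Roof 150 to 156 mm up, slotted over each bay: slot 46 mm wide, from the front edge to x = +32 mm; stoppers stand up through it, 175 to 211 mm above the table. A bottle is clear once its axis is at x < -76 mm.
- scale_pan (a point): Fixed grey bench scale, 210 (x) x 170 mm (y), with a rigid square steel pan, 140 x 140 mm, on top. Point: centre of the pan's upper face, 50 mm above the table; z up. The display lies on its -x side, lower than the pan.

How it is judged:
On the way:
1. the square bottle has been drawn out through the open front of the rack, still upright (x of sample_mid in the frame of rack below -0.07 m and angle between sample_mid's own z axis and vertical below 0.35 rad).
At the end, for the whole second after the job is handed in: The square bottle stands upright (within about 6 degrees) and at rest on the scale's pan, its axis within 30 mm of the pan's centre; the round bottle stands upright in the rack within 25 mm of where it was (horizontal distance between sample_mid and scale_pan below 0.03 m and z of sample_mid in the frame of scale_pan between 0.095 and 0.111 m and angle between sample_mid's own z axis and vertical below 0.1 rad and linear speed of sample below 0.03 m/s and distance of other_mid from where it was at the start of the episode below 0.025 m and angle between other_mid's own z axis and vertical below 0.15 rad); the robot touches nothing.
It fails at once if the square bottle is tipped over (more than 45 degrees) (angle between sample_mid's own z axis and vertical above 0.79 rad).
It fails at once if the square bottle is dropped or slammed onto the pan (faster than 0.5 m/s within 27 mm of standing on it) (horizontal distance between sample_mid and scale_pan below 0.05 m and z of sample_mid in the frame of scale_pan below 0.13 m and linear speed of sample above 0.5 m/s).
It fails at once if the round bottle is dragged away or tipped (distance of other_mid from where it was at the start of the episode above 0.04 m or angle between other_mid's own z axis and vertical above 0.4 rad).
It also fails if it takes over 48 s, if anything falls off the work surface, if the arm or the gripper's body presses on something with over 40 N, if the wrist force passes 120 N, or if a joint passes its speed limit or range.

## Robot

A 6-joint arm with a two-finger parallel gripper is mounted at the origin on the work surface. World frame = base frame: x ahead of the robot, y to its left, z up, the work surface at z = 0. Lengths are in m, angles in rad, forces in N, time in s.
With the tool pointing down it reaches from about 0.3 to 0.95 m from the base axis. Payload 3.1 kg.
Tool frame: the origin (TCP) lies on the centre line of the jaws, within the pads' length; the fingertips stand 17 mm ahead of it and the grasp point (between the pads) lies 2 mm behind it; z points along the fingers, y is the line along which they close (so a half turn about z gives the same grasp; the last joint's range is limited). The gripper opens to 85 mm and grips with 20 to 120 N. Pads are 22 mm wide; open, the fingers measure 114 mm over their backs; the gripper's body (76 mm by 85 mm) begins 54 mm behind the grasp point. The pads swing forward as they close: fully open they stand 13 mm farther back than shut.
Start: joints at [-1.236, 0.308, 1.634, -0, 1.2, -0.07], TCP at [0.246, -0.575, 0.21] pointing down, gripper open.
Joint ranges: [-3.06, 3.06], [-0.79, 1.96], [0.05, 2.63], [-1.19, 4.34], [0.05, 2.64], [-2.94, 2.94]. Speed limits (rad/s): [2.79, 2.79, 3.14, 3.14, 3.14, 3.14].

## Interface

Orientations are given as a rotation vector (axis times angle).
In Python, from station import manip gives the robot as it stands. Calls block until the motion is done:
- manip.reach(position, orientation): joint-space move of the TCP to a pose.
- manip.movel(position, rotation=None, velocity=0.15, guard=None): straight line of the TCP; rotation=None keeps the orientation; velocity is the mean speed in m/s. With guard (N) it stops when the force on the tool has changed by that much, and returns True; else False.
- manip.set_joints(angles): joint-space move.
- manip.set_gripper(opening, f_grip=None): finger opening in m; f_grip is the grip in N (None keeps the last); returns when the fingers have stopped.
- manip.pause(seconds).
- manip.solve_ik(position, orientation): joint angles nearest the present ones, or None.
- manip.capture(name): name is "side" or "top"; returns a dict with "color" (480x640x3 uint8, blue, green, red), "mtx" (3x3 intrinsics, pixels), "R" (3x3) and "t" (3): a world point X has camera coordinates R X + t. Camera axes: x right, y down, z forward; pixel columns grow to the right and rows downward; lengths in m; the calibration is good to about 2 mm. A picture is of the moment at which its call begins. There is no depth.
A pose or a line that the arm cannot do raises manip.IKError and nothing moves.
- manip.sign_off(): hands the job in; it is judged then, once.
Readings, each from a call of its own:
- manip.get_time_s(): time.
- manip.get_joint_positions(): joint angles.
- manip.get_joint_velocities(): joint speeds.
- manip.get_joint_torque(): joint torques, N m.
- manip.get_eef_pos(): TCP position.
- manip.get_tool_rot(): TCP orientation.
- manip.get_force(): force on the tool from outside, world axes, zero at the start.
- manip.get_ft_torque(): the same for the moment, N m.
- manip.get_opening(): finger opening in m.
- manip.get_gripper_force(): force on a finger pad.
Only numpy, scipy, OpenCV 4.12 (cv2) and the standard library are available. Lean on these libraries where they do the work, as an engineer would, in place of code of your own. Each camera call takes 0.05 s, during which the arm holds its last target. There are 200 camera calls.

## Working session

There is one attempt and no reset: what is moved stays moved. The work goes in short steps, each a Python script; the robot and the scene stay as the last script left them, time stands still between calls to the robot, and variables do not carry over. Pictures are saved under pics/ and viewed, at most 10 in all, crops included, and the job is handed in when it is done.

```bash
ls; mkdir -p pics
python3 - <<'E'
from station import manip
import cv2,pickle
d={}
for n in("side","top"):
    c=manip.capture(n); d[n]=c; cv2.imwrite(f"pics/{n}0.png",c["color"]); print(n,c["mtx"],c["R"],c["t"],-c["R"].T@c["t"])
pickle.dump(d,open("cap0.pkl","wb")); print(manip.get_time_s(),manip.get_tool_rot())
E
```

```text
pics
side [[456.49588578   0.         323.58043935]
 [  0.         456.49588578 235.27085985]
 [  0.           0.           1.        ]] [[-0.72614685 -0.68740434 -0.01363917]
 [-0.36955244  0.40695537 -0.83535521]
 [ 0.57977733 -0.60155016 -0.54954131]] [0.39312093 0.3171651  0.48037985] [0.12415932 0.43013358 0.53429594]
top [[516.530278     0.         327.37662641]
 [  0.         516.530278   237.56694695]
 [  0.           0.           1.        ]] [[ 0.02887167 -0.99952645 -0.01064438]
 [-0.99798831 -0.02822267 -0.05676975]
 [ 0.05644245  0.012262   -0.99833055]] [-0.06012425  0.58008678  1.00109426] [ 0.5241515  -0.0559996   1.03171438]
0.1 [-3.07535874e+00 -6.31011561e-01  4.51522039e-04]
```

View pics/side0.png

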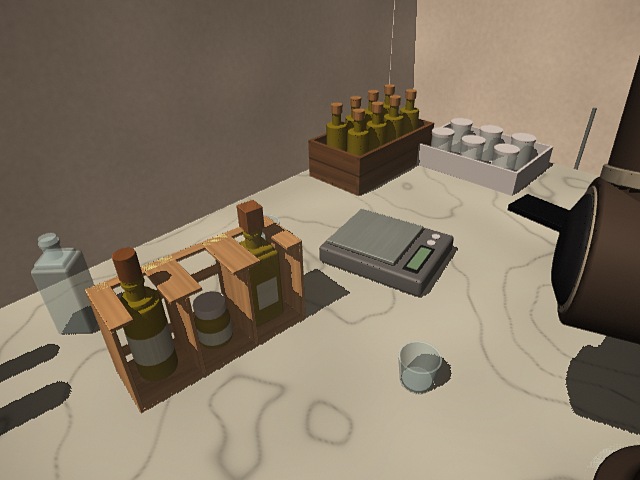

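View pics/top0.png

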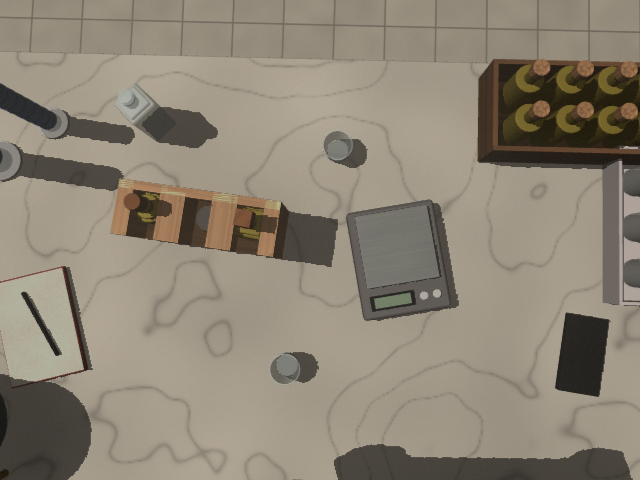

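Side view: the round bottle's stopper is at (125,265), the square one's at (250,217) in the bay nearest the scale, and the pan is around (375,237). Top view: the square stopper is at (243,217), the round one at (132,200), and the pan centre is near (398,247). Next I'll zoom in and measure.

```bash
cat > h.py <<'E'
import numpy as np,cv2
def ray(c,p):
    d=c["R"].T@np.linalg.inv(c["mtx"])@np.array([p[0],p[1],1.]); return -c["R"].T@c["t"],d
def onz(c,p,z):
    o,d=ray(c,p); return o+d*(z-o[2])/d[2]
def tri(c1,p1,c2,p2):
    A=[];b=[]
    for c,p in((c1,p1),(c2,p2)):
        o,d=ray(c,p); d/=np.linalg.norm(d); P=np.eye(3)-np.outer(d,d); A.append(P);b.append(P@o)
    return np.linalg.lstsq(np.vstack(A),np.hstack(b),rcond=None)[0]
def proj(c,X):
    q=c["mtx"]@(c["R"]@np.asarray(X)+c["t"]); return q[:2]/q[2]
E
python3 - <<'E'
import pickle,cv2,numpy as np
from h import *
d=pickle.load(open("cap0.pkl","rb"));t=d["top"]["color"];s=d["side"]["color"]
a=cv2.resize(t[175:265,105:295],None,fx=4,fy=4,interpolation=cv2.INTER_CUBIC)
b=cv2.resize(s[195:295,230:310],None,fx=3,fy=3,interpolation=cv2.INTER_CUBIC)
c=cv2.resize(t[190:330,340:465],None,fx=2,fy=2,interpolation=cv2.INTER_CUBIC)
im=np.zeros((590,790,3),np.uint8); im[:360,:760]=a
b=cv2.resize(s[195:270,230:310],None,fx=3,fy=3,interpolation=cv2.INTER_CUBIC); im[362:587,:240]=b
c=cv2.resize(t[190:330,340:465],None,fx=1.6,fy=1.6); im[362:362+c.shape[0],300:300+c.shape[1]]=c
cv2.imwrite("pics/crop0.png",im)
# pan mask: grey, mid value
hsv=cv2.cvtColor(t,cv2.COLOR_BGR2HSV); print("hsv pan",hsv[240,398],"rim",hsv[300,365],hsv[217,243],"roof",hsv[210,170],hsv[215,225])
print("stopper",[hsv[y,x].tolist() for y,x in((215,240),(220,250),(200,132))])
E
```

```text
hsv pan [ 27  21 119] rim [ 15  26 100] [ 12 141 125] roof [ 16 105  73] [ 14 114 155]
stopper [[12, 138, 118], [11, 133, 96], [12, 135, 115]]
```

View pics/crop0.png

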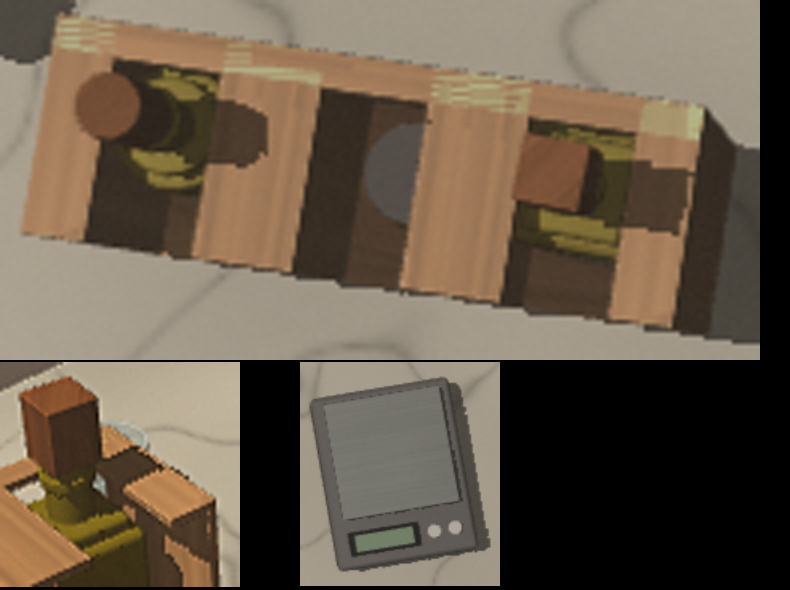

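The crop shows the square stopper's top face (offset 105,175, 4x) with corners at about (524,134), (592,140), (587,210) and (513,202). The roof and pan outlines are both clear. I'll compute poses from these.

```bash
cat > m.py <<'E'
import pickle
from h import *
d=pickle.load(open("cap0.pkl","rb"));T,S=d["top"],d["side"]
f=lambda L:[(105+x/4,175+y/4) for x,y in L]
def rep(n,P):
    P=np.array(P); 
    print(n,"mean",P.mean(0).round(4),"sides",[round(np.linalg.norm(P[i]-P[i-1]),4) for i in range(4)],
     "ang",[round(float(np.degrees(np.arctan2(*(P[(i+1)%4]-P[i])[[1,0]]))),1) for i in range(4)])
roof=f([(58,14),(708,106),(672,328),(22,235)]); rep("roof",[onz(T,p,.156) for p in roof])
st=f([(524,134),(592,140),(587,210),(513,202)]); rep("stop",[onz(T,p,.211) for p in st])
ss=[(237.3,206),(252.7,200.3),(262.7,206),(248.3,211.7)]; rep("stopS",[onz(S,p,.211) for p in ss])
tt=[tri(T,a,S,b) for a,b in zip(st,ss)]; rep("tri",tt)
rs=f([(108,105)])[0]; print("round",onz(T,rs,.211))
g=lambda x,y:((x-300)/1.6+340,(y-362)/1.6+190)
pan=[g(323,403),g(441,387),g(462,500),g(343,519)]; rep("pan",[onz(T,p,.05) for p in pan])
hsv=cv2.cvtColor(T["color"],cv2.COLOR_BGR2HSV)
m=((hsv[...,0]>19)&(hsv[...,1]<32)&(hsv[...,2]>100)&(hsv[...,2]<150)).astype(np.uint8)
m=cv2.morphologyEx(m,cv2.MORPH_OPEN,np.ones((3,3)))
n,l,s,c=cv2.connectedComponentsWithStats(m); k=l[245,398]
if k: 
    cs=max(cv2.findContours((l==k).astype(np.uint8),0,2)[0],key=cv2.contourArea); r=cv2.minAreaRect(cs); print(s[k],r); rep("panmask",[onz(T,p,.05) for p in cv2.boxPoints(r)])
E
python3 m.py
```

```text
roof mean [0.6015 0.1798 0.156 ] sides [np.float64(0.096), np.float64(0.2823), np.float64(0.0958), np.float64(0.2807)] ang [-96.5, 172.8, 83.5, -6.3]
stop mean [0.5983 0.089  0.211 ] sides [np.float64(0.0276), np.float64(0.0274), np.float64(0.0281), np.float64(0.0298)] ang [-93.5, 178.0, 85.4, -6.9]
stopS mean [0.5958 0.0914 0.211 ] sides [np.float64(0.0245), np.float64(0.0258), np.float64(0.0239), np.float64(0.0243)] ang [-97.3, 177.3, 83.7, 0.9]
tri mean [0.5985 0.0893 0.2091] sides [np.float64(0.0282), np.float64(0.0272), np.float64(0.0274), np.float64(0.028)] ang [-93.2, 176.2, 88.2, -5.1]
round [0.62002854 0.26912881 0.211     ]
pan mean [ 0.5669 -0.1778  0.05  ] sides [np.float64(0.1397), np.float64(0.1419), np.float64(0.1363), np.float64(0.1424)] ang [-80.7, -168.5, 100.7, 11.2]
[ 355  205   84   83 5289] ((396.5405578613281, 246.2432403564453), (72.66435241699219, 73.32195281982422), 80.53767395019531)
panmask mean [ 0.5671 -0.1757  0.05  ] sides [np.float64(0.1379), np.float64(0.1398), np.float64(0.1379), np.float64(0.1387)] ang [-78.9, -169.6, 101.1, 10.9]
```

```bash
cat >> h.py <<'E'
from scipy.spatial.transform import Rotation as Ro
U=np.array([np.cos(np.radians(-6.6)),np.sin(np.radians(-6.6)),0])  # rack x
def down(deg):   # tool down, y (closing) along heading deg
    y=np.array([np.cos(np.radians(deg)),np.sin(np.radians(deg)),0]); z=np.array([0,0,-1.])
    return Ro.from_matrix(np.c_[np.cross(y,z),y,z]).as_rotvec()
B=np.array([.5984,.0892]); PAN=np.array([.567,-.1765])
E
python3 - <<'E'
from station import manip
from h import *
pts=[[*B,.33],[*B,.191],[*(B-.14*U[:2]),.195],[*(B-.14*U[:2]),.37],[*PAN,.37],[*PAN,.23]]
for a in (-5,175):
    for p in pts:
        q=manip.solve_ik(p,down(a)); print(a,np.round(p,3),None if q is None else np.round(q,2))
E
```

```text
-5 [0.598 0.089 0.33 ] [ 0.08  0.19  1.54 -0.    1.41  0.16]
-5 [0.598 0.089 0.191] [ 0.08  0.29  1.7  -0.    1.15  0.16]
-5 [0.459 0.105 0.195] [ 0.13  0.02  2.   -0.    1.12  0.22]
-5 [0.459 0.105 0.37 ] [ 0.13 -0.11  1.77 -0.    1.48  0.22]
-5 [ 0.567 -0.176  0.37 ] [-0.38  0.15  1.51 -0.    1.48 -0.29]
-5 [ 0.567 -0.176  0.23 ] [-0.38  0.23  1.69 -0.    1.22 -0.29]
175 [0.598 0.089 0.33 ] None
175 [0.598 0.089 0.191] None
175 [0.459 0.105 0.195] [ 0.13  0.02  2.   -0.    1.12 -2.92]
175 [0.459 0.105 0.37 ] [ 0.13 -0.11  1.77 -0.    1.48 -2.92]
175 [ 0.567 -0.176  0.37 ] [-0.38  0.15  1.51 -0.    1.48  2.85]
175 [ 0.567 -0.176  0.23 ] [-0.38  0.23  1.69 -0.    1.22  2.85]
```

Run:
```python
from station import manip
from h import *
p=manip.get_eef_pos(); manip.movel([p[0],p[1],.34],velocity=.2)
r=down(-5)
manip.reach([*B,.33],r)
print("hit",manip.movel([*B,.191],r,velocity=.1,guard=6),manip.get_eef_pos(),manip.get_force())
manip.set_gripper(.0,60)
print(manip.get_opening(),manip.get_gripper_force(),manip.get_force(),manip.get_eef_pos(),manip.get_time_s())
cv2.imwrite("pics/grasp.png",manip.capture("side")["color"][100:400,100:500])
```

```text
hit False [0.59910144 0.08925555 0.1919606 ] [ 0.47172585 -0.27878869  0.1595688 ]
-0.00033371663490634366 0.0 [-0.314993    0.11628363 -0.34377279] [0.59837222 0.08918762 0.19095441] 5.8583
```

View pics/grasp.png

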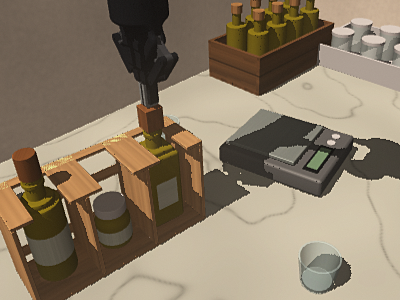

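The gripper shut on nothing: the closed fingers appear to be behind or above the stopper, at crop (150,100). I'll look closer, with the TCP projected into the picture.

Run:
```python
from station import manip
from h import *
p=manip.get_eef_pos(); R=Ro.from_rotvec(manip.get_tool_rot()).as_matrix(); print(p,R.round(3).tolist())
im=np.zeros((560,790,3),np.uint8)
for n,(y,x),o in(("side",(130,195),0),("top",(165,185),400)):
    c=manip.capture(n); print(n,"tcp",proj(c,p),"tip",proj(c,p+.017*R[:,2]))
    cv2.imwrite(f"pics/raw_{n}1.png",c["color"])
    k=c["color"][y:y+140,x:x+97]; im[:,o:o+388]=cv2.resize(k,None,fx=4,fy=4,interpolation=cv2.INTER_CUBIC)
cv2.imwrite("pics/z1.png",im)
```

```text
[0.59838972 0.08920548 0.19098492] [[0.087, 0.996, -0.0], [0.996, -0.087, 0.0], [0.0, -0.0, -1.0]]
side tcp [251.68014564 216.69631868] tip [252.82703494 226.51349314]
top tcp [245.46723359 218.95458333] tip [247.18758098 219.8994754 ]
```

View pics/z1.png

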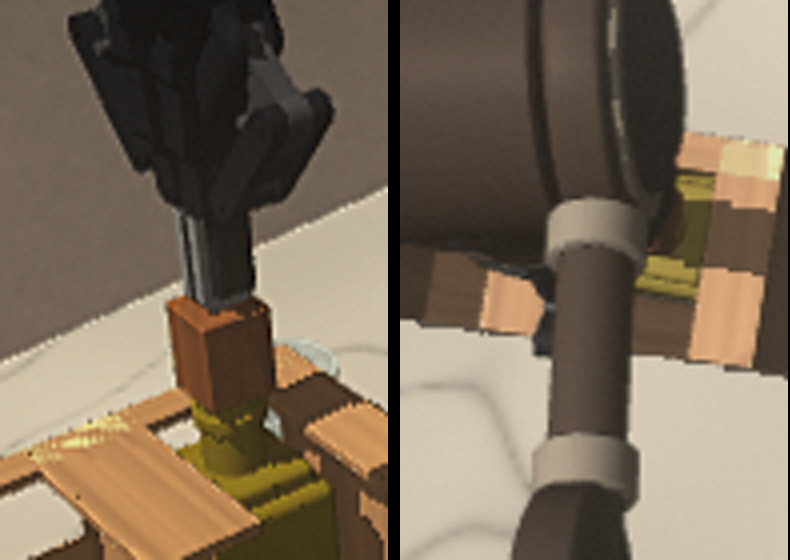

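The closed fingertips cover the stopper's top face at side pixel ≈(249,206). TCP plus 17 mm should project to (253,226), so the tips are really about 35 mm higher than nominal. I'll measure the true tip offset in free air from several poses.

Run:
```python
from station import manip
from h import *
import pickle
out=[];ims=[]
for q in([*B,.27],[.47,.12,.27],[.47,.0,.22],[.52,-.04,.22]):
    manip.movel(q,velocity=.15); p=manip.get_eef_pos(); R=Ro.from_rotvec(manip.get_tool_rot()).as_matrix()
    c=manip.capture("side"); t=proj(c,p+.017*R[:,2]); x,y=(t-[40,65]).astype(int); x=max(x,0);y=max(y,0)
    k=c["color"][y:y+90,x:x+80]; k=cv2.resize(k,(320,360),interpolation=cv2.INTER_CUBIC)[:290]
    ims.append(np.pad(k,((0,0),(0,400-320),(0,0)))); out.append((p,R,(x,y),t)); print(p.round(4),(x,y),t.round(1))
cv2.imwrite("pics/tips.png",np.vstack([np.hstack(ims[:2]),np.hstack(ims[2:])])); pickle.dump((out,c),open("tips.pkl","wb")); print(manip.get_time_s())
```

```text
[0.5978 0.0892 0.2693] (np.int64(207), np.int64(114)) [247.6 179. ]
[0.4707 0.1199 0.2701] (np.int64(254), np.int64(153)) [294.5 218.9]
[4.703e-01 3.000e-04 2.203e-01] (np.int64(318), np.int64(151)) [358.2 216.5]
[ 0.5195 -0.0396  0.2197] (np.int64(310), np.int64(130)) [350.1 195.6]
9.5083
```

View pics/tips.png

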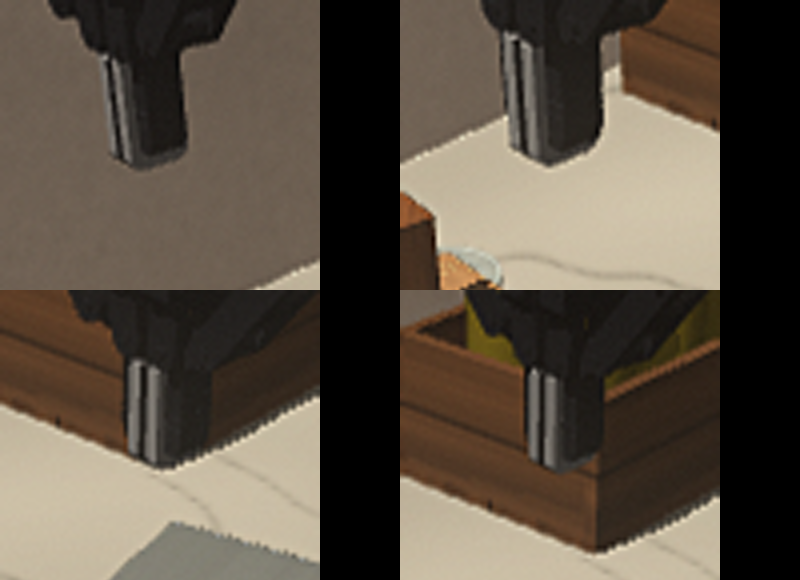

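The fingers are closed and clearly visible in all four crops. The tip centre in each crop is at about (141,151), (150,145), (165,163) and (166,164), well above the expected (160,260).

Run:
```python
import pickle
from h import *
from scipy.optimize import least_squares
out,c=pickle.load(open("tips.pkl","rb"))
px=[(141,151),(150,145),(165,163),(166,164)]
obs=[np.array(o[2])+np.array(p)/4 for o,p in zip(out,px)]
f=lambda d:np.ravel([proj(c,o[0]+o[1]@d)-q for o,q in zip(out,obs)])
s=least_squares(f,[0,0,0]); print("tool-frame tip offset",s.x.round(4),"res",s.fun.round(2))
g=lambda d:np.ravel([proj(c,o[0]+d[0]*o[1][:,2])-q for o,q in zip(out,obs)])
s=least_squares(g,[0]); print(s.x,s.fun.round(2))
```

```text
tool-frame tip offset [ 0.0089 -0.0097 -0.0294] res [-0.02 -0.26  0.1  -0.01  0.4  -0.19 -0.54  0.5 ]
[-0.02311284] [ 2.13  0.26  1.26 -0.47 -0.22 -0.62 -0.91  0.55]
```

The tips sit about 40 mm behind nominal (tool z ≈ -0.023 instead of +0.017), and the lateral error is small. I'll command 40 mm lower with a guard, then check the grip.

Run:
```python
from station import manip
from h import *
manip.movel([*B,.30],velocity=.25)
manip.set_gripper(.085)
print("hit",manip.movel([*B,.152],velocity=.08,guard=5),manip.get_eef_pos(),manip.get_force())
manip.set_gripper(.0,60)
print(manip.get_opening(),manip.get_gripper_force(),manip.get_force(),manip.get_eef_pos(),manip.get_time_s())
im=manip.capture("side")["color"][130:280,185:325]; cv2.imwrite("pics/grasp2.png",cv2.resize(im,None,fx=4,fy=4,interpolation=cv2.INTER_CUBIC))
```

```text
hit False [0.59882592 0.08924027 0.15257321] [-0.42855807  0.16279083 -0.11948138]
0.027758215802084134 58.20929147768766 [ 0.6219471  -0.01942567  1.90890002] [0.59883933 0.08929395 0.15231808] 13.6833
```

View pics/grasp2.png

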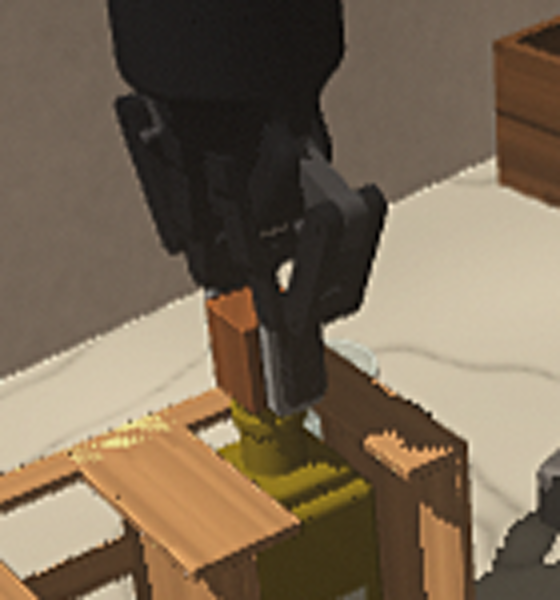

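The fingers grip the stopper with an opening of 27.8 mm and tips near the stopper's base, crop (290,410). Next: lift 3 mm and draw it out.

Run:
```python
from station import manip
from h import *
p=manip.get_eef_pos()
manip.movel([p[0],p[1],.1553],velocity=.02); print("lift",manip.get_force(),manip.get_opening(),manip.get_eef_pos())
e=B-.14*U[:2]
print("hit",manip.movel([*e,.1553],velocity=.06,guard=10),manip.get_force(),manip.get_opening(),manip.get_eef_pos(),manip.get_time_s())
cv2.imwrite("pics/out.png",manip.capture("side")["color"])
```

```text
lift [ 0.05017496 -0.84862682 -5.0376424 ] 0.027868099466957525 [0.5977428  0.08915981 0.15416535]
hit False [ 0.25293894 -0.83909272 -5.03755169] 0.028490106638995254 [0.45957632 0.10526583 0.15533168] 16.5417
```

View pics/out.png

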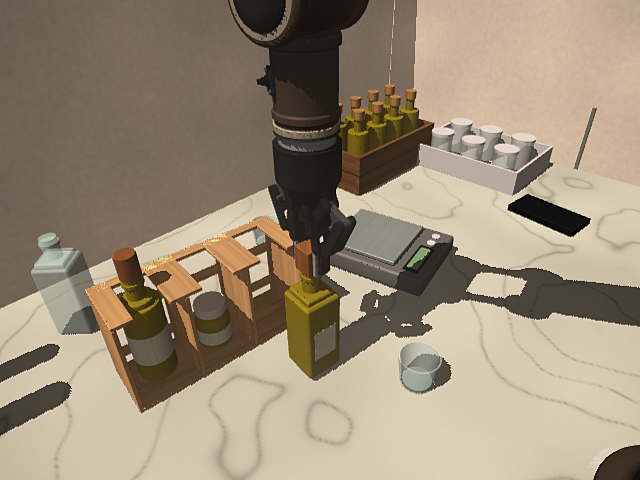

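The bottle is clear of the rack and upright in front of it (body at (313,330)), and the round bottle is undisturbed at (125,265). Now carry it to the pan.

Run:
```python
from station import manip
from h import *
e=B-.14*U[:2]
manip.movel([*e,.32],velocity=.12)
manip.movel([*PAN,.32],velocity=.12)
manip.movel([*PAN,.210],velocity=.08); manip.pause(.3); print(manip.get_force(),manip.get_opening())
print("hit",manip.movel([*PAN,.188],velocity=.015,guard=2.5),manip.get_force(),manip.get_opening(),manip.get_eef_pos(),manip.get_time_s())
cv2.imwrite("pics/onpan.png",manip.capture("side")["color"][130:330,240:480].repeat(3,0).repeat(3,1))
```

```text
[-0.50957789 -0.63784679 -5.82237139] 0.02770506799431856
hit True [ 0.05787849 -0.30919613  5.40217361] 0.02794233435399312 [ 0.56687885 -0.17643514  0.1972764 ] 23.4917
```

View pics/onpan.png

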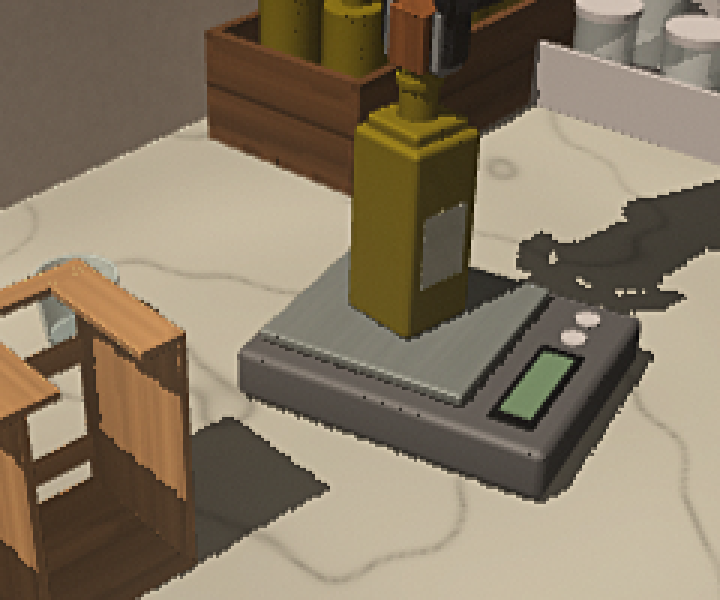

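The bottle stands upright on the pan, its near bottom corner at crop (408,338), and contact came at the predicted height. I'll check that corner numerically, release, and verify.

Run:
```python
from station import manip
from h import *
c=manip.capture("side"); print("near corner",onz(c,(240+408/3,130+338/3),.05), "expected", PAN+[-.0279-.0024,.0279-.0024])
manip.set_gripper(.07); manip.pause(.3)
print(manip.get_opening(),manip.get_force())
manip.movel([*PAN,.36],velocity=.1); manip.pause(.5); print(manip.get_time_s(),manip.get_force())
a=manip.capture("side")["color"]; cv2.imwrite("pics/end.png",a)
```

```text
near corner [ 0.54478362 -0.14786714  0.05      ] expected [ 0.5367 -0.151 ]
0.06991477512194548 [-0.1379068   0.16907466 -0.61367633]
26.6833 [-0.05361345  0.3181402   0.78382808]
```

View pics/end.png

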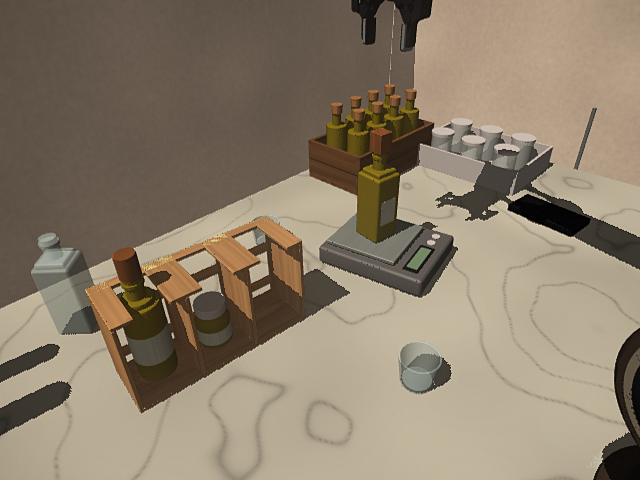

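The bottle stands upright on the pan (base near (377,240), stopper (381,140)), about 9 mm off centre by the corner check. The gripper is clear and the round bottle is where it was.

```bash
python3 -c "
from station import manip
print(manip.sign_off())"
```

```text
the job is handed in; nothing more can be done
None
```

The square bottle was drawn out through the front of the rack and now stands upright on the scale's pan, roughly 9 mm off centre against the 30 mm allowed; the round bottle is where it was, and the job was handed in about 27 s in (no verdict was shown), after a first empty grasp because the fingertips were about 40 mm higher than specified.

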